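# Hold the tilting mirror so the camera sees the maker's mark

## Robot

A 6-joint arm with a two-finger parallel gripper is mounted at the origin on the work surface. World frame = base frame: x ahead of the robot, y to its left, z up, the work surface at z = 0. Lengths are in mm, angles in rad, forces in N, time in s.
With the tool pointing down it reaches from about 275 to 825 mm from the base axis. Payload 5.2 kg.
Tool frame: the origin (TCP) lies on the centre line of the jaws, within the pads' length; the fingertips stand 17 mm ahead of it and the grasp point (between the pads) lies 2 mm behind it (bot.finger_overhang is the distance from the TCP to the fingertips, in mm); y points along the fingers, x is the direction in which the jaws open and shut, and the axes are right-handed (so a half turn about y gives the same grasp; the last joint's range is limited). The gripper opens to 93 mm and grips with 3 to 60 N. Pads are 15 mm wide; open, the fingers measure 128 mm over their backs; the gripper's body (75 mm by 188 mm) begins 65 mm behind the grasp point.
Start: joints at [-1.356, 0.259, 1.535, -0, 1.348, -0.203], TCP at [223.183, -502.687, 235.653] pointing down, gripper open.
Joint ranges: [-3.14, 3.14], [-0.91, 2.08], [0.19, 2.58], [-1.22, 4.36], [0.22, 2.71], [-3.12, 3.12]. Speed limits (rad/s): [2.57, 2.57, 3.14, 3.14, 3.14, 3.14].

## Interface

Orientations are given as a rotation vector (axis times angle).
In Python, from rig import bot gives the robot as it stands.
- The arm moves only by the tool move_arm, never from a script. Its argument "rows" is a list that holds one entry, the list of rows, each a list of 4 numbers: the shift along the tool's x, y, z in m, then the turn about the tool's y in rad. In form: [[[tx, ty, tz, turn], ...]]. A call has 1 to 12 rows; each row is the pose to reach, as a shift and turn from the pose commanded when the call began, along the tool's axes at that moment; what a row does not reach only later rows make up. A row lasts 1/10 s, in which the tool goes at most 50 mm and 8.59 degrees, less where a joint would pass 70% of its speed; a pose out of reach is approached as far as the arm can. A call with a gripper value outside its range is refused whole. "grip" is the finger opening in m, from 0 to 0.093, set as the call begins (left out, the last holds). The fingers move at their own pace and stop on an object; the grip force is fixed at half the most. Time passes only in rows, so rows that repeat a pose let the fingers close. It gives the time, the measured TCP pose, the force and the opening at its end, in the units of the state.
- bot.sense(): the state, without advancing time (a new reading comes with each control period).
- bot.camera(name): name is "side" or "top"; returns (picture, depth): 480x640x3 uint8, red, green, blue; 480x640 float32, mm along the optical axis (not along the pixel's ray), 0 where there is no reading.
- bot.calibration(name): a dict with "intrinsics" (3x3 intrinsics, pixels), "extrinsics" (4x4, takes a point from world to camera coordinates). Camera axes: x right, y down, z forward; pixel columns grow to the right and rows downward; lengths in mm; the calibration is good to about 2 mm. A picture is of the moment at which its call begins. calibration takes no time and is no camera call.
- bot.sign_off(): hands the job in, once; it reports no verdict.
Trained networks look in the newest picture that a camera, given by its name, has taken for a name from the list of things; names that differ only in an ending like _2 or _b are one class to them, and where a whole thing is asked for, a point or a joint stands for the part that bears it (a point fixed in the world has none). Each returns a list of dicts, best first, with "confidence" (0 to 1); they miss things now and then, are a little off and sometimes report something else, mostly with a low value. They report only what shows in the picture. A call takes as long as a camera call. They do not tell look-alikes from the thing itself.
- bot.find_in(target, camera): "bbox" ([left, top, right, bottom] in pixels, round what is visible of it).
- bot.mark_of(target, camera): "centre" ([column, row] in pixels: a listed point, or the origin of a listed thing).
The state is a dict: "clock": time; "joint_pos": joint angles; "qd": joint speeds; "tau": joint torques, N m; "position": TCP position; "orientation": TCP orientation; "ft_force": force on the tool from outside, world axes, zero at the start; "moment": the same for the moment, N m; "opening": opening from 0.0 (shut) to 1.0 (fully open).
Only numpy, scipy, OpenCV 4.12 (cv2) and the standard library are available. Lean on these libraries where they do the work, as an engineer would, in place of code of your own. Each camera call takes 0.05 s, during which the arm holds its last target.

## Task

On the photo stand, raise the tilting mirror by its bare wooden upper strip until the camera sees the red maker's mark, on the back of the standing blue winged scarab, reflected in the middle of the glass, and hold it still at that angle for the photograph: the hinge is loose and the mirror drops back if you let go, so finish while holding it. Keep your fingers off the glass and leave the camera, the scarab and everything else on the table where they are.

Things in the scene. Friction and masses are not known exactly. Their poses are not given: they have to be found in the camera images.
- stand: photo stand, fixed to the table: plywood board 470 x 240 x 18 mm, mirror hinged near one end, camera column near the other. Origin on the table straight below the middle of the hinge; x points level from mirror to camera, y along the hinge, z up. Board from x = -110 to +360 mm; the camera's aluminium column, 25 mm thick, 520 mm tall, stands at x = 330 mm
- rest_bar (a point): middle of the level bar, 12 mm thick, 144 mm long along y, on which the mirror lies back at rest; on a post at either end
- hinge (a point): middle of the mirror's hinge line, 40 mm above the table; axes as the stand's
- mirror (a joint): angle (rad) by which the mirror is raised, about the stand's +y: 0 lies back on the rest bar, leaning 0.60 rad behind upright, away from scarab and camera; grows as its top comes up towards the scarab; 0.60 is upright; stops at 0.75. Nothing but the fingers keeps it up: let go, it swings back to 0
- panel: mirror's plywood panel, 120 mm wide, 9 mm thick, reaching 165 mm from the hinge, 0.3 kg with the glass. Origin at the middle of the hinge, in the panel's mid-plane; z up along the panel, x square to it on the glass side, y along the hinge. Glass covers its front from 10 to 110 mm from the hinge; above that the wood is bare on both faces
- grip_strip (a point): middle of the bare upper wooden strip, in mid-thickness, 142 mm from the hinge (23 mm below the top edge, 32 mm above the glass); axes as the panel's
- glass: the front-silvered mirror glass, 105 wide x 100 tall x 4 mm, flat. Origin at the centre of its reflecting face, 60 mm from the hinge along the panel and 8.5 mm in front of the panel's mid-plane; x is the outward normal, z up along the panel. Do not touch
- camera: black camera, body 120 x 36 x 74 mm with a lens 62 mm across and 58 mm long, on a carriage clamped to the column. Origin at the centre of the lens's front, 210 mm from the hinge along the stand's x, 260 to 450 mm above the table; x is the viewing direction, down towards the mirror. The view point for the reflection is this origin. Do not touch
- mark (a point): centre of the round red maker's mark, 24 mm across, on the scarab's back, the side towards the mirror, 56 mm above the table
- scarab: blue-green winged scarab, 140 mm wide, standing in a loose white plaster cradle 55 x 100 mm, 57 mm tall in all, between mirror and camera. Origin at the middle of the cradle's underside, on the board; x away from the mirror. Leave it in place
- blower: black rubber air blower, 46 mm thick, 85 mm tall, standing on the far corner of the stand's board; origin at the middle of its underside; leave it alone
- spare_scarab: grey clay winged scarab lying flat, 140 x 40 x 20 mm; origin at the middle of its underside; leave it alone
- needle_tool: needle tool with wooden handle, 160 mm long, 13 mm thick, lying on the table; origin at the middle of its underside; leave it alone
- bowl: white bowl, 124 mm across, 55 mm tall; origin at the middle of its underside; leave it alone
- glaze_jar: white jar with blue lid, 68 mm across, 85 mm tall; origin at the middle of its underside; leave it alone
- mould: plaster mould block, 130 x 100 x 50 mm; origin at the middle of its underside; leave it alone
- brush: flat brush, 170 mm long, lying on the table; origin at the middle of its underside; leave it alone
Mind the look-alikes: they are no part of the job. What is shaped like the scarab but black or yellow is not meant.

How it is judged:
By the outcome, as a careful person would: the job done as asked, in the order asked, and still so for the second after the job is handed in, while the arm keeps its last pose, push and grip.
It also fails if it takes over 32 s, if anything falls off the work surface, if the arm or the gripper's body presses on something with over 40 N, if the wrist force passes 120 N, or if a joint passes its speed limit or range.

## Working session

There is one attempt and no reset: what is moved stays moved. The work goes in short steps, Python scripts to look and compute and a tool call to move; the robot and the scene stay as the last step left them, time stands still between calls to the robot, and variables do not carry over. Pictures are saved under pics/ and viewed, and the job is handed in when it is done.

Besides the shell and the picture viewer there is one more tool, called as a command line: name --argument value ..., lists and objects as JSON in quotes. move_arm: Moves the arm, as the interface text tells. Its arguments: {"type":"object","properties":{"rows":{"type":"array","items":{"type":"array","items":{"type":"array","items":{"type":"number"}}}},"grip":{"type":"number"}},"required":["rows"]}

```bash
mkdir -p pics; ls; python3 - <<'E'
from rig import bot
import cv2,numpy as np
for c in ("side","top"):
    p,d=bot.camera(c); cv2.imwrite(f"pics/{c}0.png",p[...,::-1]); np.save(f"pics/{c}0_d.npy",d)
    k=bot.calibration(c); print(c,np.round(k["intrinsics"],1).tolist(),np.round(k["extrinsics"],4).tolist())
    for t in ("grip_strip","hinge","mark","camera","rest_bar","glass","scarab","stand","blower"):
        print(t,[(np.round(r["centre"],1).tolist(),round(r["confidence"],2)) for r in bot.mark_of(t,c)][:3])
print(bot.sense())
E
```

```text
pics
side [[437.1, 0.0, 319.2], [0.0, 437.1, 232.6], [0.0, 0.0, 1.0]] [[-0.7421, -0.6703, -0.0002, 448.7629], [-0.4106, 0.4548, -0.7903, 343.3713], [0.5299, -0.5864, -0.6127, 888.2899], [0.0, 0.0, 0.0, 1.0]]
grip_strip [([302.6, 259.1], 0.94), ([307.4, 271.9], 0.38)]
hinge [([316.2, 278.1], 0.57)]
mark [([269.9, 351.4], 0.97), ([339.6, 244.5], 0.91), ([421.3, 290.5], 0.57)]
camera [([357.0, 157.2], 0.65), ([340.1, 242.7], 0.46)]
rest_bar [([307.4, 269.5], 0.77)]
glass []
scarab [([340.8, 254.9], 0.95), ([422.0, 297.7], 0.88), ([265.8, 363.2], 0.88)]
stand [([318.0, 289.9], 0.91)]
blower [([341.7, 212.4], 0.75)]
top [[614.8, 0.0, 320.2], [0.0, 614.8, 234.7], [0.0, 0.0, 1.0]] [[-0.0049, -1.0, -0.006, 56.9641], [-0.995, 0.0055, -0.1, 582.1925], [0.1, 0.0054, -0.995, 1612.9385], [0.0, 0.0, 0.0, 1.0]]
grip_strip [([288.3, 246.6], 0.8), ([483.7, 214.2], 0.4)]
hinge [([321.3, 242.2], 0.63)]
mark [([227.4, 273.4], 0.83), ([365.5, 234.1], 0.65), ([373.7, 324.0], 0.57)]
camera [([407.9, 215.0], 0.71), ([321.4, 248.6], 0.35)]
rest_bar [([296.7, 247.7], 0.87)]
glass [([307.9, 240.2], 0.72), ([300.0, 248.9], 0.64)]
scarab [([373.5, 324.2], 0.97), ([362.1, 235.5], 0.91), ([228.7, 274.2], 0.66)]
stand [([322.1, 247.5], 0.87)]
blower []
{'clock': 1.0, 'joint_pos': array([-1.35580223e+00,  2.58636121e-01,  1.53498481e+00,  4.64659577e-06,
        1.34801007e+00, -2.02836635e-01]), 'qd': array([-1.89116607e-03,  1.27128338e-03,  5.48321518e-04,  1.45246263e-03,
       -7.13544840e-04, -6.76303148e-06]), 'tau': array([ 9.69931243e-04, -4.37202322e+01, -2.84315658e+01,  7.19405897e-02,
        3.13078577e-02, -1.74264176e-06]), 'position': array([ 223.18490132, -502.6916694 ,  235.63938779]), 'orientation': array([-1.37834537,  0.89617237, -0.89613275]), 'ft_force': array([0.12350451, 0.89682517, 0.78896137]), 'moment': array([ 0.05651731, -0.01780678, -0.01562858]), 'opening': 1.0013211479107156}
```

View pics/side0.png

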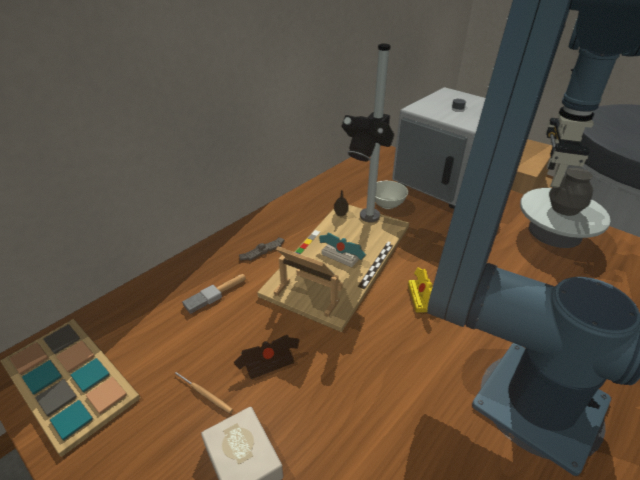

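View pics/top0.png

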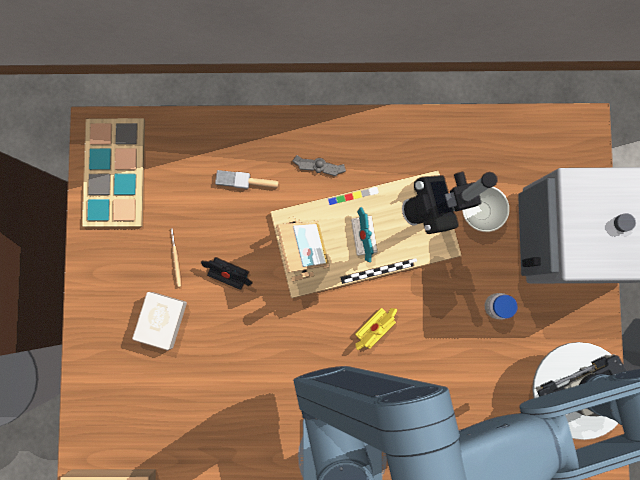

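Side view: blue scarab in the cradle at (341,250), the mirror's rest pose at (303,260). Black scarab (268,355) and yellow scarab (421,290) are look-alikes. I'll enlarge the stand in both views.

```bash
python3 - <<'E'
import cv2
a=cv2.imread("pics/top0.png")[160:310,260:500]; cv2.imwrite("pics/topc.png",cv2.resize(a,(800,500),interpolation=cv2.INTER_CUBIC))
a=cv2.imread("pics/side0.png")[190:335,250:430]; cv2.imwrite("pics/sidec.png",cv2.resize(a,(744,600),interpolation=cv2.INTER_CUBIC))
E
```

```text
(no output)
```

View pics/topc.png

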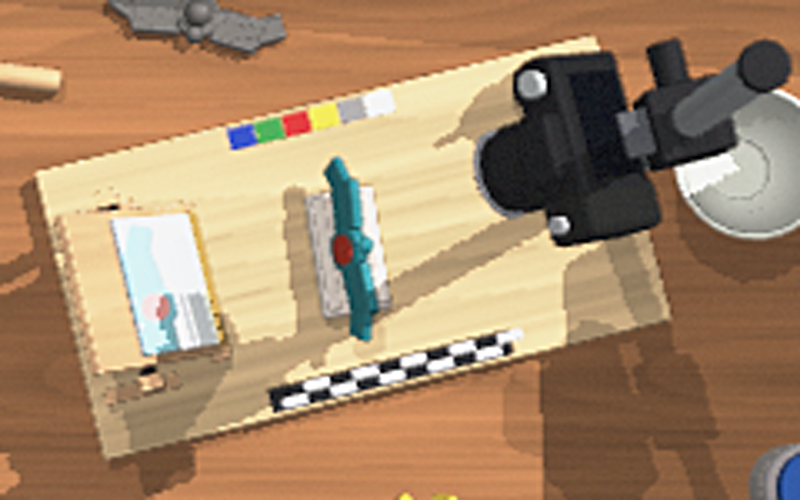

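View pics/sidec.png

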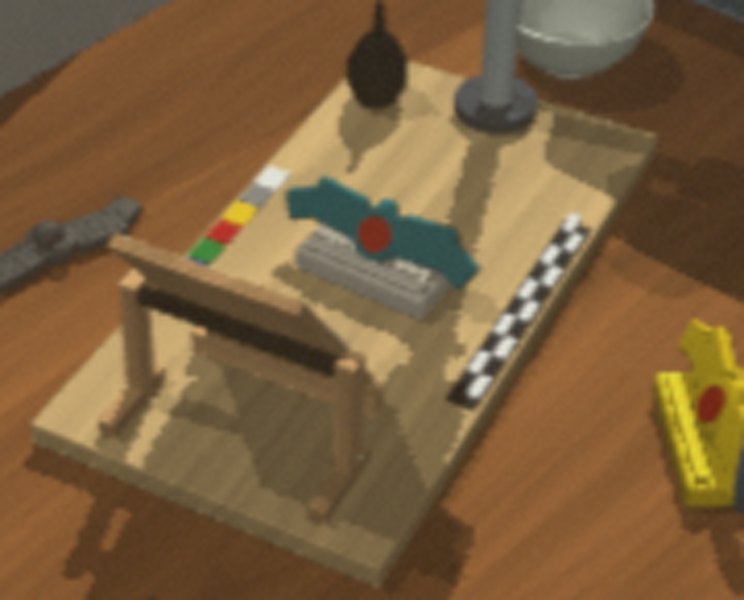

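```bash
cat > h.py <<'E'
import numpy as np, cv2
from scipy.optimize import least_squares, brentq
from scipy.spatial.transform import Rotation as R
from rig import bot
K={c:bot.calibration(c) for c in("side","top")}
def proj(c,P):
    P=np.atleast_2d(P); T=K[c]["extrinsics"]; q=P@T[:3,:3].T+T[:3,3]; u=q@K[c]["intrinsics"].T; return u[:,:2]/u[:,2:]
def back(c,uv,d):
    T=K[c]["extrinsics"]; q=np.linalg.inv(K[c]["intrinsics"])@[uv[0],uv[1],1]*d; return T[:3,:3].T@(q-T[:3,3])
def tri(uvs):
    f=lambda p:np.concatenate([(proj(c,p)[0]-uv) for c,uv in uvs.items()])
    s=least_squares(f,[500,0,100]); return s.x, s.fun
def onplane(c,uv,z):
    T=K[c]["extrinsics"]; o=-T[:3,:3].T@T[:3,3]; r=T[:3,:3].T@np.linalg.inv(K[c]["intrinsics"])@[uv[0],uv[1],1]; return o+r*(z-o[2])/r[2]
def S2W(p,st): # stand->world
    c,s=np.cos(st[2]),np.sin(st[2]); p=np.atleast_2d(p); return np.c_[st[0]+c*p[:,0]-s*p[:,1], st[1]+s*p[:,0]+c*p[:,1], p[:,2]]
def W2S(p,st):
    c,s=np.cos(st[2]),np.sin(st[2]); x,y=p[0]-st[0],p[1]-st[1]; return np.array([c*x+s*y,-s*x+c*y,p[2]])
E
python3 - <<'E'
from h import *
top={(-110,120):(271.4,211.6),(360,120):(438.8,171.4),(360,-120):(461,256.6),(-110,-120):(292.1,297.4)}
side={(-110,120):(258.5,293.5),(-110,-120):(342.4,326.5),(360,-120):(408.5,222.6)}
def f(st):
    r=[]
    for c,D in(("top",top),("side",side)):
        for k,uv in D.items(): r+=list((proj(c,S2W([*k,18],st))[0]-uv))
    return r
s=least_squares(f,[560,60,-1.4]); st=s.x; print("stand",st,np.round(s.fun,1)); np.save("st.npy",st)
mk={"mark":((362.9,235),(339.6,244.5)),"grip":((288.3,246.6),(302.6,259.1)),"rest":((296.7,247.7),(307.4,269.5)),"hinge":((321.3,242.2),(316.2,278.1)),"camera":((407.9,215),(357,157.2)),"scarab":((362.1,235.5),(340.8,254.9))}
for n,(t,sd) in mk.items():
    p,e=tri({"top":t,"side":sd}); print(n,np.round(p),"stand",np.round(W2S(p,st),1),np.round(e,1))
print("mark on z56", W2S(onplane("top",mk["mark"][0],56),st),W2S(onplane("side",mk["mark"][1],56),st))
for c in("top","side"):
    d=np.load(f"pics/{c}0_d.npy"); uv=np.array(mk["mark"][c=="side"]); i=np.round(uv).astype(int); print(c,"mark depth",W2S(back(c,uv,d[i[1],i[0]]),st))
r=R.from_rotvec(bot.sense()["orientation"]).as_matrix(); print(r.round(3)); print("stand x in world",np.cos(st[2]),np.sin(st[2]))
import cv2
for c,b in(("top",(390,160,500,250)),("side",(325,90,415,230))):
    a=cv2.imread(f"pics/{c}0.png")[b[1]:b[3],b[0]:b[2]]; f=min(800/a.shape[1],600/a.shape[0]); print(c,f); cv2.imwrite(f"pics/{c}cam.png",cv2.resize(a,None,fx=f,fy=f,interpolation=cv2.INTER_CUBIC))
E
```

```text
stand [555.11286179  53.03990639  -1.33355064] [-1.   0.4 -0.1 -0.7  0.9 -0.2 -0.8  1.3 -1.1 -2.   0.1  0.3  1.2 -0.9]
mark [579. -57.  59.] stand [113.   -2.5  59.2] [-0.3 -0.5  0.6  0.1]
grip [540. 131. 153.] stand [-79.3   3.3 152.5] [ 0.4  0.5 -0.6 -0.1]
rest [541. 113. 107.] stand [-61.4   0.7 106.7] [ 0.1  0.2 -0.2 -0. ]
hinge [565.  52.  20.] stand [ 2.8  9.4 20.1] [-0.5 -0.7  0.8  0.1]
camera [ 602. -145.  282.] stand [203.8  -0.8 282.1] [-0.5 -0.6  0.9  0.1]
scarab [579. -59.  21.] stand [115.   -2.9  20.8] [ 0.3  0.4 -0.6 -0.1]
mark on z56 [113.81046344  -3.62501578  56.        ] [115.9187654    0.71690613  56.        ]
top mark depth [113.76054449  -3.67244598  56.58068726]
side mark depth [111.80406956  -1.20659131  59.71740014]
[[ 0.406 -0.     0.914]
 [-0.914  0.     0.406]
 [-0.    -1.     0.   ]]
stand x in world 0.23502635998320723 -0.9719889969094526
top 6.666666666666667
side 4.285714285714286
```

View pics/topcam.png

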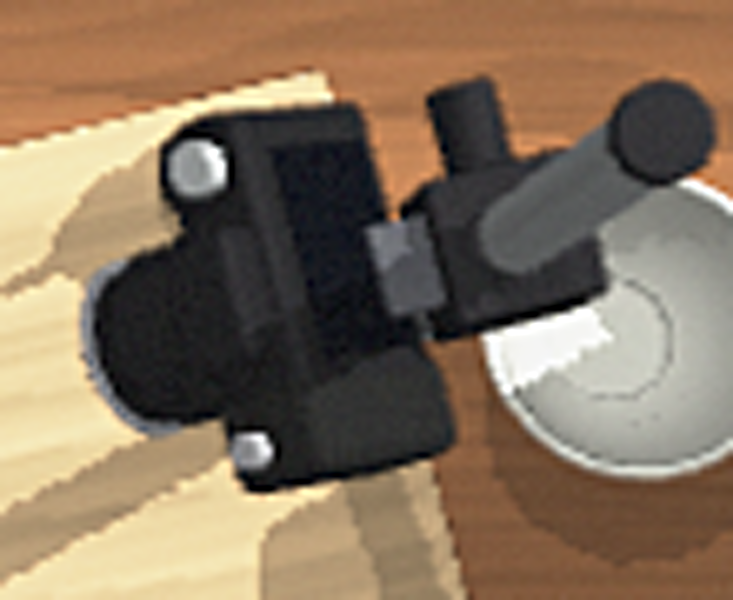

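View pics/sidecam.png

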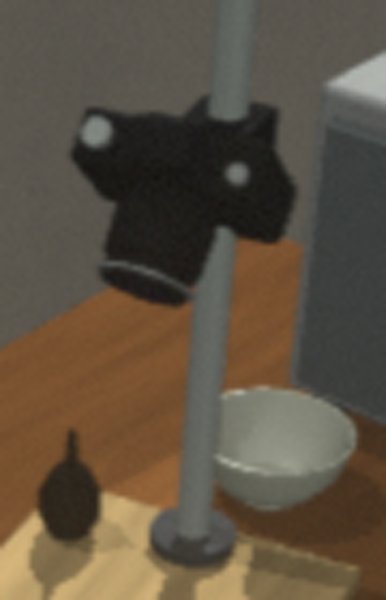

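```bash
python3 - <<'E'
from h import *
st=np.load("st.npy")
# depth points of camera in stand frame
for c,b in(("side",(340,110,395,165)),("top",(402,172,460,236))):
    d=np.load(f"pics/{c}0_d.npy"); im=cv2.imread(f"pics/{c}0.png")
    P=[]
    for v in range(b[1],b[3]):
        for u in range(b[0],b[2]):
            if d[v,u]>0:
                p=W2S(back(c,(u,v),d[v,u]),st)
                if 120<p[0]<345 and p[2]>150 and abs(p[1])<90: P.append([u,v,*p])
    P=np.array(P); print(c,len(P),P.min(0).round(),P.max(0).round()); np.save(f"pics/{c}P.npy",P)
    # min-x points: lens front
    q=P[np.argsort(P[:,2])[:12]]; print(q.round(0).tolist())
    q=P[np.argsort(P[:,4])[:12]]; print("lowest",q.round(0).tolist())
E
```

```text
side 1876 [342. 110. 187. -62. 204.] [394. 164. 344.  58. 381.]
[[362.0, 154.0, 187.0, -18.0, 303.0], [358.0, 152.0, 188.0, -7.0, 306.0], [351.0, 151.0, 189.0, 13.0, 303.0], [359.0, 154.0, 189.0, -9.0, 300.0], [355.0, 152.0, 189.0, 2.0, 303.0], [353.0, 153.0, 189.0, 7.0, 299.0], [355.0, 153.0, 189.0, 2.0, 300.0], [360.0, 153.0, 189.0, -12.0, 304.0], [354.0, 151.0, 190.0, 5.0, 305.0], [357.0, 152.0, 190.0, -4.0, 304.0], [353.0, 151.0, 190.0, 8.0, 304.0], [354.0, 152.0, 190.0, 5.0, 302.0]]
lowest [[378.0, 164.0, 331.0, -11.0, 204.0], [370.0, 164.0, 319.0, 9.0, 204.0], [370.0, 163.0, 323.0, 11.0, 205.0], [371.0, 164.0, 319.0, 6.0, 205.0], [377.0, 164.0, 323.0, -10.0, 207.0], [376.0, 164.0, 322.0, -8.0, 207.0], [372.0, 163.0, 321.0, 4.0, 208.0], [371.0, 163.0, 319.0, 6.0, 208.0], [378.0, 163.0, 328.0, -12.0, 209.0], [373.0, 164.0, 315.0, -2.0, 209.0], [370.0, 162.0, 321.0, 10.0, 209.0], [375.0, 164.0, 316.0, -7.0, 210.0]]
top 2524 [402. 172. 190. -59. 195.] [459. 233. 329.  64. 384.]
[[402.0, 211.0, 190.0, 7.0, 309.0], [403.0, 214.0, 191.0, 0.0, 305.0], [403.0, 213.0, 191.0, 2.0, 307.0], [403.0, 215.0, 191.0, -1.0, 297.0], [402.0, 209.0, 191.0, 12.0, 305.0], [402.0, 210.0, 192.0, 10.0, 300.0], [404.0, 217.0, 192.0, -6.0, 300.0], [404.0, 215.0, 192.0, -2.0, 303.0], [404.0, 216.0, 193.0, -4.0, 300.0], [403.0, 211.0, 193.0, 7.0, 303.0], [402.0, 208.0, 193.0, 14.0, 300.0], [403.0, 210.0, 193.0, 9.0, 306.0]]
lowest [[454.0, 210.0, 329.0, -9.0, 195.0], [454.0, 209.0, 326.0, -8.0, 212.0], [453.0, 208.0, 322.0, -6.0, 224.0], [453.0, 207.0, 321.0, -5.0, 230.0], [416.0, 223.0, 218.0, -24.0, 279.0], [416.0, 224.0, 217.0, -27.0, 280.0], [415.0, 224.0, 214.0, -26.0, 284.0], [414.0, 223.0, 213.0, -24.0, 285.0], [413.0, 223.0, 210.0, -23.0, 286.0], [414.0, 224.0, 212.0, -26.0, 286.0], [412.0, 224.0, 208.0, -25.0, 286.0], [415.0, 223.0, 215.0, -24.0, 286.0]]
```

```bash
cat > sol.py <<'E'
import numpy as np
from scipy.optimize import brentq
def geom(a):
    p=0.6-a; z=np.array([-np.sin(p),0,np.cos(p)]); n=np.array([np.cos(p),0,np.sin(p)]); return z,n
H=np.array([0,0,40.])
def hit(a,C,M):
    z,n=geom(a); G=H+60*z+8.5*n; Mi=M-2*n*((M-G)@n); t=((G-C)@n)/((Mi-C)@n); q=C+t*(Mi-C)-G; return q@z,q[1]
def solve(C,M): return brentq(lambda a:hit(a,C,M)[0],0.0,0.75)
if __name__=="__main__":
    for zc in(276,280,284):
        for mx in(111,113.5,116):
            a=solve(np.array([210,0,zc]),np.array([mx,-2.,56])); print(zc,mx,round(a,3),hit(a,np.array([210,0,zc]),np.array([mx,-2.,56])))
    a=solve(np.array([210,0,280]),np.array([113.5,-2,56.])); print("mm/rad",(hit(a+.01,np.array([210,0,280]),np.array([113.5,-2,56.]))[0])/.01)
E
python3 sol.py; python3 - <<'E'
from h import *
st=np.load("st.npy")
# residual of front strip / panel at rest via depth
for c in("top","side"):
    d=np.load(f"pics/{c}0_d.npy"); 
    for r in(118,130,142,155,163):
        for y in(-45,0,45):
            z=np.array([-np.sin(.6),0,np.cos(.6)]);n=np.array([np.cos(.6),0,np.sin(.6)])
            p=np.array([0,0,40])+r*z+ (4.5 if c=="top" else -4.5)*n+[0,y,0]
            uv=proj(c,S2W(p,st))[0]; i=np.round(uv).astype(int); q=W2S(back(c,uv,d[i[1],i[0]]),st)
            print(c,r,y,uv.round(1),(q-p).round(1), "n-err",((q-p)@n).round(1))
E
```

```text
276 111 0.443 (np.float64(-1.1453235353180049e-11), np.float64(-1.389513462800318))
276 113.5 0.439 (np.float64(-5.086252457959507e-12), np.float64(-1.3809101820742842))
276 116 0.435 (np.float64(-1.5322796545144024e-12), np.float64(-1.3724181731347205))
280 111 0.437 (np.float64(-2.4735195014220914e-11), np.float64(-1.392757932902875))
280 113.5 0.433 (np.float64(-1.2533963025022437e-11), np.float64(-1.3841993712927005))
280 116 0.429 (np.float64(-5.182947519836804e-12), np.float64(-1.3757506506534873))
284 111 0.431 (np.float64(-4.905362938098566e-11), np.float64(-1.3960112717954996))
284 113.5 0.428 (np.float64(-2.728128671760426e-11), np.float64(-1.3874971057790007))
284 116 0.424 (np.float64(-1.3226596855672843e-11), np.float64(-1.3790913724224976))
mm/rad 193.70188930697427
top 118 -45 [300.  264.8] [-0.1  0.2 -4. ] n-err -2.3
top 118 0 [295.8 247.2] [-0.1  0.4 -4.3] n-err -2.5
top 118 45 [291.5 229.8] [-0.   0.  -0.2] n-err -0.1
top 130 -45 [297.2 265.3] [ 0.1 -0.2  2.7] n-err 1.6
top 130 0 [292.9 247.6] [ 0.2 -0.7  7.5] n-err 4.4
top 130 45 [288.6 230. ] [-0.1  0.3 -2.3] n-er
[... 588 characters left out ...]
e 118 45 [288.9 256.9] [-6.5 -4.3  6.7] n-err -1.5
side 130 -45 [320.9 267.8] [-2.1 -1.1  2.2] n-err -0.5
side 130 0 [303.8 261.5] [-9.  -5.5  9.4] n-err -2.2
side 130 45 [287.2 255.4] [-8.  -5.4  8.3] n-err -1.9
side 142 -45 [319.5 266.3] [-10.1  -5.5  10.4] n-err -2.5
side 142 0 [302.2 260. ] [-3.1 -1.9  3.2] n-err -0.8
side 142 45 [285.5 253.8] [-1.6 -1.1  1.6] n-err -0.4
side 155 -45 [317.9 264.6] [-4.1 -2.2  4.2] n-err -1.0
side 155 0 [300.4 258.3] [-5.1 -3.1  5.2] n-err -1.2
side 155 45 [283.5 252.1] [-6.6 -4.6  6.8] n-err -1.6
side 163 -45 [317.  263.6] [-0.9 -0.5  1. ] n-err -0.2
side 163 0 [299.3 257.2] [-1.9 -1.2  1.9] n-err -0.5
side 163 45 [282.3 251. ] [ 0.2  0.1 -0.2] n-err 0.0
```

Stand fit agrees with both cameras (residual about 1 px, panel plane within about 1.5 mm). The mark on the blue scarab in the cradle (top 363,235; side 340,244) is the one meant. The black and yellow ones stand off the board. Target mirror angle is about 0.433 rad. I'll go round on the robot's side of the camera.

move_arm --rows '[[[-0.018,0,0.015,0.02],[-0.045,0,0.037,0.04],[-0.08,0,0.067,0.07],[-0.117,0,0.097,0.1],[-0.153,0,0.126,0.13],[-0.19,0,0.156,0.16],[-0.226,0,0.186,0.181],[-0.262,0,0.216,0.181],[-0.298,0,0.246,0.181],[-0.33,0,0.272,0.181],[-0.356,0,0.294,0.181],[-0.374,0,0.309,0.181]]]' --grip 0.093

```text
clock: 2.2
position: [354.0, -33.3, 236.0]
orientation: [-1.312, 1.031, -1.032]
ft_force: [0.1, -0.2, -0.4]
opening: 1.003
```

```bash
cat > st.py <<'E'
from h import *
st=np.load("st.npy"); s=bot.sense(); Rm=R.from_rotvec(s["orientation"]).as_matrix()
print(s["clock"],"W",s["position"].round(1),"S",W2S(s["position"],st).round(1),"F",s["ft_force"].round(1),"open",round(s["opening"]*93,1))
print("tool x in stand frame ang",round(np.arctan2(Rm[1,0],Rm[0,0])-st[2],4), "down",Rm[:,1].round(3))
def to(x,y,z):
    d=S2W([x,y,z],st)[0]-s["position"]; return (Rm.T@d/1000).round(4)
import sys
for a in sys.argv[1:]: print(a,to(*eval(a)))
E
python3 st.py "(-80,0,236)"
```

```text
2.2 W [354.  -33.3 236. ] S [  36.7 -215.8  236. ] F [ 0.1 -0.2 -0.4] open 93.2
tool x in stand frame ang 0.0013 down [ 0.001  0.    -1.   ]
(-80,0,236) [-1.164e-01  2.000e-04  2.159e-01]
```

move_arm --rows '[[[-0.02,0,0.01,0],[-0.05,0,0.035,0],[-0.08,0,0.07,0],[-0.105,0,0.105,0],[-0.116,0,0.145,0],[-0.116,0,0.18,0],[-0.116,0,0.205,0],[-0.116,0,0.216,0],[-0.116,0,0.216,0],[-0.116,0,0.216,0]]]'

```text
clock: 3.2
position: [535.6, 127.6, 235.4]
orientation: [-1.313, 1.034, -1.033]
ft_force: [0.3, -0.6, 0.3]
opening: 1.004
```

```bash
python3 st.py "(-80,0,160)"; python3 - <<'E'
from h import *
for c in("side","top"):
    p,d=bot.camera(c); b=(230,120,450,285) if c=="side" else (230,150,470,330)
    a=p[b[1]:b[3],b[0]:b[2],::-1]; cv2.imwrite(f"pics/{c}1.png",cv2.resize(a,None,fx=3.3,fy=3.3,interpolation=cv2.INTER_CUBIC))
E
```

```text
3.2 W [535.6 127.6 235.4] S [-77.1  -1.5 235.4] F [ 0.3 -0.6  0.3] open 93.4
tool x in stand frame ang -0.0007 down [-0.001 -0.    -1.   ]
(-80,0,160) [-0.0029  0.0754  0.0015]
```

View pics/side1.png

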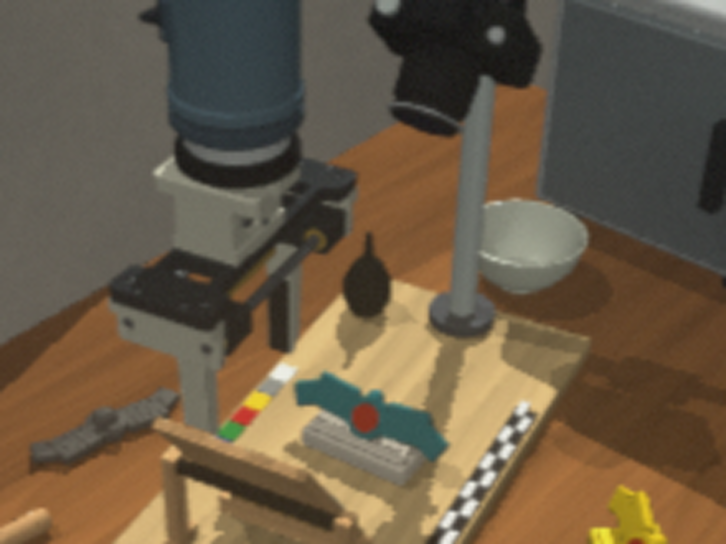

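View pics/top1.png

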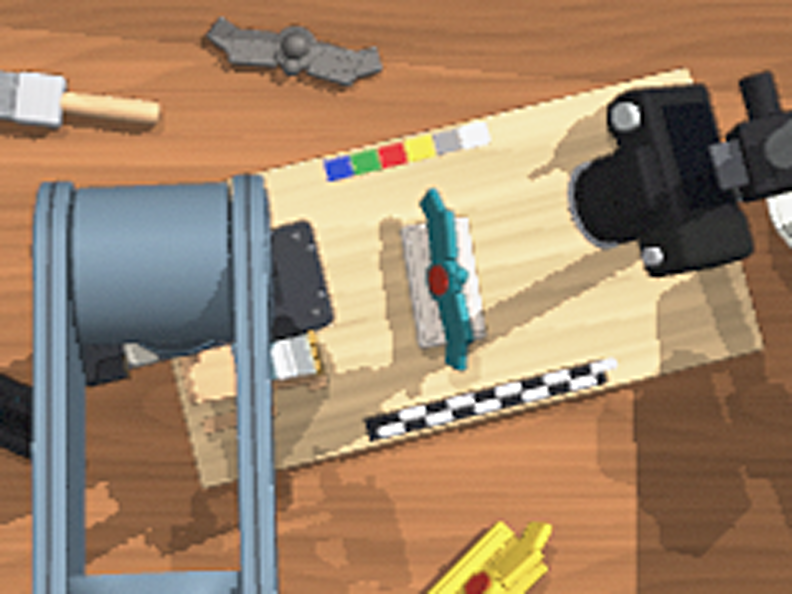

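move_arm --rows '[[[-0.003,0.015,0,0],[-0.003,0.03,0,0],[-0.003,0.045,0,0],[-0.003,0.06,0,0],[-0.003,0.07,0,0],[-0.003,0.075,0,0],[-0.003,0.075,0,0],[-0.003,0.075,0,0]]]'

```text
clock: 4.1
position: [536.1, 130.8, 161.3]
orientation: [-1.311, 1.032, -1.034]
ft_force: [-0.1, 0.8, 0.2]
opening: 0.997
```

```bash
python3 st.py "(-80,0,160)"; python3 - <<'E'
from h import *
p,d=bot.camera("side"); st=np.load("st.npy"); s=bot.sense(); x,y,z=W2S(s["position"],st)
p=p.copy()[...,::-1].copy(); b=(230,150,400,290)
a=cv2.resize(p[b[1]:b[3],b[0]:b[2]],None,fx=4.2,fy=4.2,interpolation=cv2.INTER_CUBIC)
for dx in(-46.5,46.5):
    u=(proj("side",S2W([x+dx,y,z-17],st))[0]-b[:2]+.5)*4.2; cv2.circle(a,tuple(int(i) for i in u),4,(0,0,255),1)
cv2.imwrite("pics/side2.png",a)
E
```

```text
4.1 W [536.1 130.8 161.3] S [-8.010e+01 -1.000e-01  1.613e+02] F [-0.1  0.8  0.2] open 92.8
tool x in stand frame ang -0.0005 down [ 0.001  0.    -1.   ]
(-80,0,160) [0.0001 0.0013 0.0001]
```

View pics/side2.png

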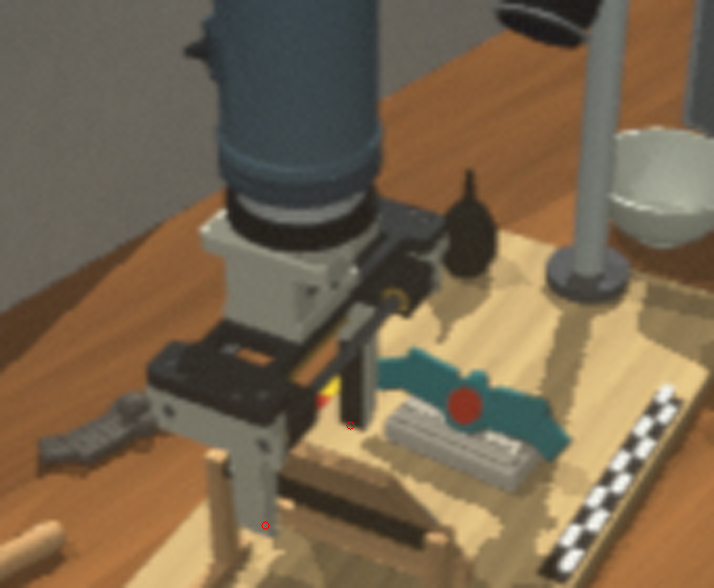

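Both fingers straddle the strip, and the projected tip dots match. Closing to 44 mm first, clear of the wood, then planning the arc.

move_arm --rows '[[[0,0,0,0],[0,0,0,0],[0,0,0,0],[0,0,0,0],[0,0,0,0],[0,0,0,0]]]' --grip 0.044

```text
clock: 4.75
position: [535.9, 130.9, 160.6]
orientation: [-1.312, 1.033, -1.033]
ft_force: [0.1, -0.5, -0.6]
opening: 0.532
```

```bash
python3 st.py; cat > arc.py <<'E'
from sol import *
# vertical fingers: back finger contacts top-back corner; tips at height tip; front tip contact on front face
def contact(a,tipz):
    z,n=geom(a); B=H+165*z-4.5*n
    # front face at height tipz
    r=(tipz-40-4.5*n[2])/z[2]; F=H+r*z+4.5*n
    return B[0],B[2],F[0],r
if __name__=="__main__":
    for a in np.r_[0:0.45:.05,.433,.5]:
        z,n=geom(a); tip=40+124*z[2]+4.5*n[2]
        xb,zb,xf,r=contact(a,tip); print(f"a {a:.3f} tcpz {tip+17:.1f} topz {zb:.1f} xb {xb:.1f} xf {xf:.1f} w {xf-xb:.1f} c {(xb+xf)/2:.1f}  c(w44 back) {xb+22:.1f}")
E
python3 arc.py
```

```text
4.75 W [535.9 130.9 160.6] S [-80.2  -0.4 160.6] F [ 0.1 -0.5 -0.6] open 49.5
tool x in stand frame ang -0.0004 down [-0.  0. -1.]
a 0.000 tcpz 161.9 topz 173.6 xb -96.9 xf -66.3 w 30.6 c -81.6  c(w44 back) -74.9
a 0.050 tcpz 165.1 topz 178.3 xb -90.1 xf -61.0 w 29.1 c -75.5  c(w44 back) -68.1
a 0.100 tcpz 168.0 topz 182.6 xb -83.1 xf -55.5 w 27.6 c -69.3  c(w44 back) -61.1
a 0.150 tcpz 170.6 topz 186.6 xb -75.8 xf -49.9 w 25.9 c -62.9  c(w44 back) -53.8
a 0.200 tcpz 173.0 topz 190.2 xb -68.4 xf -44.1 w 24.3 c -56.3  c(w44 back) -46.4
a 0.250 tcpz 175.0 topz 193.5 xb -60.8 xf -38.3 w 22.5 c -49.5  c(w44 back) -38.8
a 0.300 tcpz 176.8 topz 196.3 xb -53.1 xf -32.3 w 20.7 c -42.7  c(w44 back) -31.1
a 0.350 tcpz 178.3 topz 198.8 xb -45.2 xf -26.3 w 18.9 c -35.7  c(w44 back) -23.2
a 0.400 tcpz 179.4 topz 200.8 xb -37.2 xf -20.2 w 17.0 c -28.7  c(w44 back) -15.2
a 0.433 tcpz 180.0 topz 202.0 xb -31.9 xf -16.2 w 15.7 c -24.0  c(w44 back) -9.9
a 0.500 tcpz 180.8 topz 203.7 xb -21.0 xf -7.9 w 13.0 c -14.4  c(w44 back) 1.0
```

move_arm --rows '[[[0,0,0,0],[0,0,0,0],[0,0,0,0],[0.003,-0.002,0,0],[0.007,-0.004,0,0],[0.011,-0.006,0,0],[0.014,-0.007,0,0],[0.018,-0.009,0,0],[0.022,-0.01,0,0],[0.027,-0.012,0,0],[0.032,-0.013,0,0],[0.036,-0.014,0,0]]]' --grip 0.034

```text
clock: 5.95
position: [544.5, 95.3, 174.7]
orientation: [-1.312, 1.033, -1.033]
ft_force: [0.1, 0.5, 0.4]
opening: 0.365
```

```bash
python3 st.py; python3 - <<'E'
from h import *
p,d=bot.camera("side")
b=(230,150,400,290)
a=cv2.resize(p[b[1]:b[3],b[0]:b[2],::-1],None,fx=4.2,fy=4.2,interpolation=cv2.INTER_CUBIC)
cv2.imwrite("pics/side3.png",a)
E
```

```text
5.95 W [544.5  95.3 174.7] S [-43.6  -0.4 174.7] F [0.1 0.5 0.4] open 34.0
tool x in stand frame ang -0.0007 down [-0. -0. -1.]
```

View pics/side3.png

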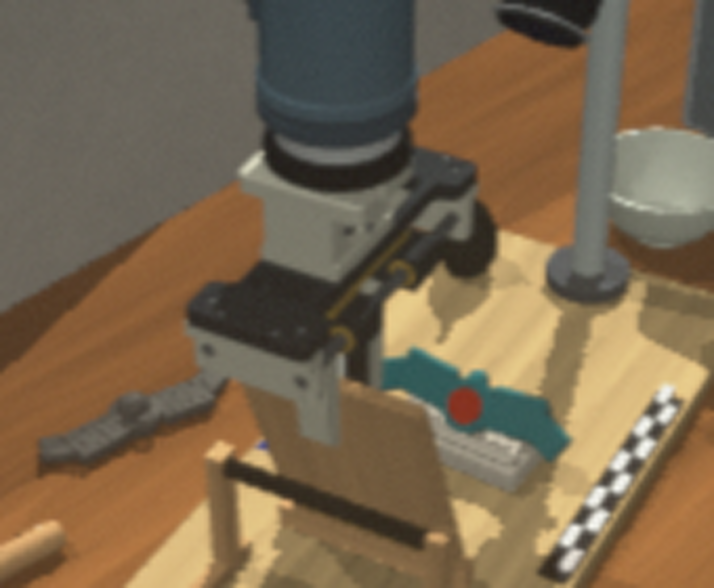

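move_arm --rows '[[[0,-0.001,0,0],[0,-0.001,0,0],[0.002,-0.002,0,0],[0.005,-0.003,0,0],[0.008,-0.004,0,0],[0.011,-0.004,0,0],[0.014,-0.005,0,0],[0.016,-0.005,0,0],[0.018,-0.005,0,0],[0.019,-0.005,0,0],[0.019,-0.005,0,0]]]' --grip 0.024

```text
clock: 7.1
position: [548.8, 77.3, 179.6]
orientation: [-1.312, 1.033, -1.033]
ft_force: [0.6, 0.5, 0.2]
opening: 0.264
```

```bash
python3 st.py "(-24,0,180)"
```

```text
7.1 W [548.8  77.3 179.6] S [-25.   -0.4 179.6] F [0.6 0.5 0.2] open 24.6
tool x in stand frame ang -0.0007 down [-0. -0. -1.]
(-24,0,180) [ 0.001  -0.0004  0.0004]
```

move_arm --rows '[[[0,0,0,0],[0,0,0,0],[0.001,0,0,0],[0.001,0,0,0],[0.001,0,0,0],[0.001,0,0,0]]]' --grip 0.014

```text
clock: 7.7
position: [549.2, 76.1, 179.9]
orientation: [-1.312, 1.033, -1.034]
ft_force: [-0.9, -3.4, 2.8]
opening: 0.155
```

```bash
python3 st.py; python3 - <<'E'
from h import *
p,d=bot.camera("side"); np.save("pics/side4_d.npy",d); cv2.imwrite("pics/side4full.png",p[...,::-1])
print(bot.find_in("panel","side")[:2],bot.mark_of("grip_strip","side")[:2])
b=(260,190,400,305)
a=cv2.resize(p[b[1]:b[3],b[0]:b[2],::-1],None,fx=5.2,fy=5.2,interpolation=cv2.INTER_CUBIC)
cv2.imwrite("pics/side4.png",a)
E
```

```text
7.7 W [549.2  76.1 179.9] S [-23.8  -0.4 179.9] F [-0.9 -3.4  2.8] open 14.4
tool x in stand frame ang -0.0005 down [ 0.    -0.001 -1.   ]
[{'bbox': [292.3, 229.0, 341.3, 280.2], 'confidence': 0.62}, {'bbox': [258.9, 47.2, 405.9, 331.4], 'confidence': 0.5}] [{'centre': [314.9, 238.9], 'confidence': 0.91}]
```

View pics/side4.png

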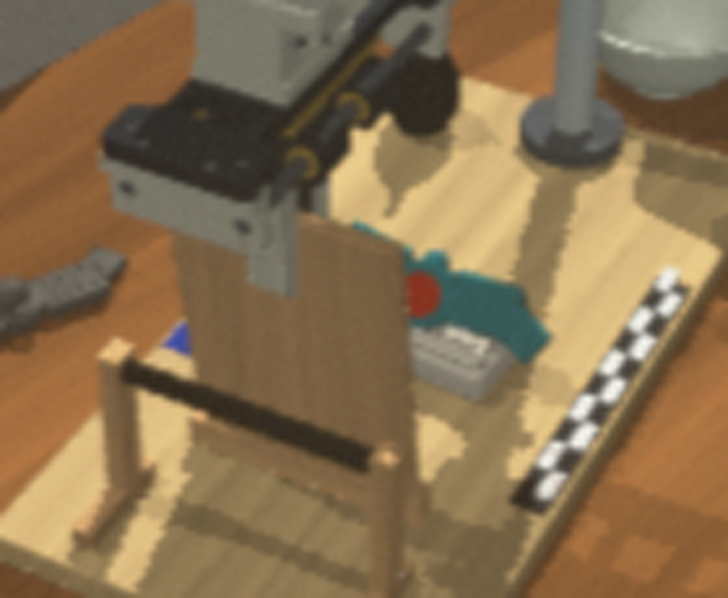

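```bash
cat > ang.py <<'E'
from h import *
from sol import *
import sys
st=np.load("st.npy")
def backpts(d,a0):
    z,n=geom(a0); pts=[]
    for r in np.arange(75,160,2.):
        for y in np.arange(-54,54,2.):
            if abs(y)<25 and r>105: continue
            p=H+r*z-4.5*n+[0,y,0]; uv=proj("side",S2W(p,st))[0]; i=np.round(uv).astype(int); 
            q=W2S(back("side",uv,d[i[1],i[0]]),st); pts.append([r,y,(q-p)@n])
    return np.array(pts)
def est(d,a0):
    P=backpts(d,a0); P=P[abs(P[:,2])<12]; m=np.median(P[:,2]); P=P[abs(P[:,2]-m)<6]
    A=np.c_[np.ones(len(P)),P[:,0]-115,P[:,1]]; k=np.linalg.lstsq(A,P[:,2],rcond=None)[0]
    return k,len(P)
def corner(a,y,r=165,s=-4.5):
    z,n=geom(a); return proj("side",S2W(H+r*z+s*n+[0,y,0],st))[0]
if __name__=="__main__":
    d=np.load(sys.argv[1]); 
    for a0 in(.40,.433,.46): k,n=est(d,a0); print(a0,"offset %.2f slope %.4f yaw %.4f"%tuple(k),n,"a by slope %.3f, by offset(hinge) %.3f"%(a0+k[1],a0+k[0]/115))
    for a in(.40,.42,.44,.46): print(a,"corner -60",corner(a,-60).round(1),"corner +60",corner(a,60).round(1))
E
python3 ang.py pics/side4_d.npy; python3 st.py
python3 - <<'E'
from ang import *
d=np.load("pics/side0_d.npy"); z,n=geom(0); P=[]
for r in np.arange(120,164,1.5):
  for y in np.arange(-50,55,3.): 
    p=H+r*z-4.5*n+[0,y,0]; uv=proj("side",S2W(p,st))[0]; i=np.round(uv).astype(int); P.append((W2S(back("side",uv,d[i[1],i[0]]),st)-p)@n)
P=np.array(P); print("rest n offset",np.median(P),P.mean(),P.std())
E
```

```text
0.4 offset 3.25 slope 0.0392 yaw 0.0017 1495 a by slope 0.439, by offset(hinge) 0.428
0.433 offset -0.34 slope 0.0105 yaw 0.0026 1450 a by slope 0.444, by offset(hinge) 0.430
0.46 offset -3.58 slope -0.0184 yaw 0.0018 1416 a by slope 0.442, by offset(hinge) 0.429
0.4 corner -60 [335.3 240.8] corner +60 [289.7 225.5]
0.42 corner -60 [336.  239.8] corner +60 [290.4 224.5]
0.44 corner -60 [336.7 238.7] corner +60 [291.1 223.6]
0.46 corner -60 [337.3 237.7] corner +60 [291.8 222.7]
7.85 W [549.1  76.2 179.8] S [-23.9  -0.4 179.8] F [-0.3 -2.7  3.2] open 14.8
tool x in stand frame ang -0.0004 down [ 0. -0. -1.]
rest n offset -1.1696024425221647 -1.2012468528054407 0.6916446766274725
```

```bash
python3 - <<'E'
from h import *
st=np.load("st.npy")
obs={"top":[(402.4,208),(402.6,204),(405,217),(412.5,225.2)],"side":[(348.1,151.8),(355.3,151.4),(369.3,160),(362.3,160.9),(349.5,154.5)]}
t=np.linspace(0,2*np.pi,400)
def rim(y0,zc,e,x0=210):
    u=np.array([-np.sin(e),0,np.cos(e)]); return np.array([x0,y0,zc])+31*(np.cos(t)[:,None]*u+np.sin(t)[:,None]*[0,1,0])
def f(q,x0=210):
    r=[]
    for c,L in obs.items():
        E=proj(c,S2W(rim(*q,x0=x0),st))
        r+=[np.hypot(*(E-p).T).min() for p in L]
    return r
for x0 in(207,210,213):
  for e in(None,.6,.66,.72):
    g=(lambda q:f(q,x0)) if e is None else (lambda q:f([q[0],q[1],e],x0))
    s=least_squares(g,[0,280,.65] if e is None else [0,280]); print(x0,e,s.x.round(2),round(s.cost,2),np.round(s.fun,1))
E
```

```text
207 None [2.8000e-01 2.8578e+02 6.3000e-01] 5.47 [0.8 0.6 1.4 1.3 1.2 2.  0.  0.5 0.7]
207 0.6 [1.3000e-01 2.8542e+02] 5.76 [0.5 0.4 1.  1.4 1.1 2.2 0.1 1.  0.9]
207 0.66 [1.3000e-01 2.8589e+02] 5.65 [1.1 0.8 1.7 1.4 1.1 1.7 0.  0.2 0.6]
207 0.72 [-1.4000e-01  2.8612e+02] 7.35 [1.7 1.1 2.4 1.5 1.1 1.1 0.  0.6 0.2]
210 None [  0.83 283.5    0.69] 2.18 [0.3 0.1 0.9 0.9 1.  1.1 0.3 0.1 0.5]
210 0.6 [  1.05 282.78] 4.37 [0.6 0.5 0.2 0.8 1.  1.9 0.2 1.3 1.1]
210 0.66 [  0.96 283.37] 2.42 [0.  0.1 0.5 0.9 1.  1.4 0.2 0.4 0.7]
210 0.72 [  0.9  282.68] 2.47 [0.7 0.3 1.3 1.  1.  0.5 0.3 0.  0.7]
213 None [  2.16 280.41   0.75] 0.67 [0.1 0.2 0.4 0.1 0.7 0.1 0.4 0.2 0.7]
213 0.6 [  1.63 279.59] 6.96 [1.7 1.5 1.3 0.  0.7 1.3 0.4 1.8 1.2]
213 0.66 [  1.76 280.06] 2.93 [1.  1.  0.6 0.1 0.8 0.8 0.4 1.  1. ]
213 0.72 [  1.89 280.25] 0.95 [0.4 0.5 0.1 0.1 0.7 0.2 0.4 0.2 0.8]
```

move_arm --rows '[[[-0.001,0,0,0],[-0.001,0,0,0],[-0.001,0,0,0],[-0.001,0,0,0],[-0.001,0,0,0],[-0.001,0,0,0]]]' --grip 0.012

```text
clock: 8.45
position: [549.2, 76.0, 179.9]
orientation: [-1.314, 1.031, -1.035]
ft_force: [-0.6, -5.9, 2.7]
opening: 0.153
```

```bash
cat > chk.py <<'E'
import sys; from h import *
n=sys.argv[1]; p,d=bot.camera("side"); np.save(f"pics/side{n}_d.npy",d); b=(260,190,400,305)
cv2.imwrite(f"pics/side{n}.png",cv2.resize(p[b[1]:b[3],b[0]:b[2],::-1],None,fx=5.2,fy=5.2,interpolation=cv2.INTER_CUBIC))
E
python3 st.py; python3 chk.py 5; python3 ang.py pics/side5_d.npy|head -3; python3 chk.py 6; python3 ang.py pics/side6_d.npy|head -3; python3 st.py
```

```text
8.45 W [549.2  76.  179.9] S [-23.7  -0.4 179.9] F [-0.6 -5.9  2.7] open 14.2
tool x in stand frame ang -0.0003 down [ 0.001 -0.003 -1.   ]
0.4 offset 3.32 slope 0.0396 yaw 0.0028 1485 a by slope 0.440, by offset(hinge) 0.429
0.433 offset -0.29 slope 0.0066 yaw 0.0040 1445 a by slope 0.440, by offset(hinge) 0.431
0.46 offset -3.47 slope -0.0208 yaw 0.0039 1411 a by slope 0.439, by offset(hinge) 0.430
0.4 offset 3.24 slope 0.0402 yaw -0.0003 1489 a by slope 0.440, by offset(hinge) 0.428
0.433 offset -0.35 slope 0.0102 yaw 0.0010 1447 a by slope 0.443, by offset(hinge) 0.430
0.46 offset -3.57 slope -0.0172 yaw 0.0003 1414 a by slope 0.443, by offset(hinge) 0.429
8.55 W [549.2  76.  179.9] S [-23.7  -0.4 179.9] F [-0.3 -7.   1.4] open 13.9
tool x in stand frame ang -0.0003 down [ 0.001 -0.003 -1.   ]
```

move_arm --rows '[[[0,0,0,0],[0,0,0,0],[0,0,0,0],[0,0,0,0],[0,0,0,0],[0,0,0,0]]]' --grip 0.0145

```text
clock: 9.15
position: [548.8, 77.5, 179.6]
orientation: [-1.312, 1.033, -1.033]
ft_force: [-0.4, -2.2, 2.0]
opening: 0.162
```

```bash
python3 st.py; python3 chk.py 7; python3 ang.py pics/side7_d.npy|sed -n 2p; python3 chk.py 8; python3 ang.py pics/side8_d.npy|sed -n 2p; python3 st.py
```

```text
9.15 W [548.8  77.5 179.6] S [-25.2  -0.4 179.6] F [-0.4 -2.2  2. ] open 15.1
tool x in stand frame ang -0.0004 down [-0.  0. -1.]
0.433 offset -1.48 slope 0.0016 yaw 0.0029 1437 a by slope 0.435, by offset(hinge) 0.420
0.433 offset -1.54 slope -0.0020 yaw 0.0005 1440 a by slope 0.431, by offset(hinge) 0.420
9.25 W [548.8  77.5 179.6] S [-25.2  -0.4 179.6] F [-0.6 -2.4  1.6] open 15.1
tool x in stand frame ang -0.0004 down [-0.  0. -1.]
```

```bash
python3 - <<'E'
from h import *
p,d=bot.camera("top"); cv2.imwrite("pics/top9.png",p[...,::-1])
p0=cv2.imread("pics/top0.png")
print([(c,[ (np.round(r["centre"],1).tolist()) for r in bot.mark_of(t,"top")[:2]]) for c,t in(("mark","mark"),("camera","camera"))])
a=cv2.resize(p[150:330,230:500,::-1],None,fx=2.9,fy=2.9,interpolation=cv2.INTER_CUBIC);cv2.imwrite("pics/top9c.png",a)
E
python3 st.py
```

```text
[('mark', [[362.1, 232.6], [225.8, 274.7]]), ('camera', [[411.6, 212.1], [363.1, 232.8]])]
9.4 W [548.8  77.4 179.6] S [-25.2  -0.4 179.6] F [ 0.8 -3.5  1.8] open 15.1
tool x in stand frame ang -0.0004 down [-0.  0. -1.]
```

View pics/side8.png

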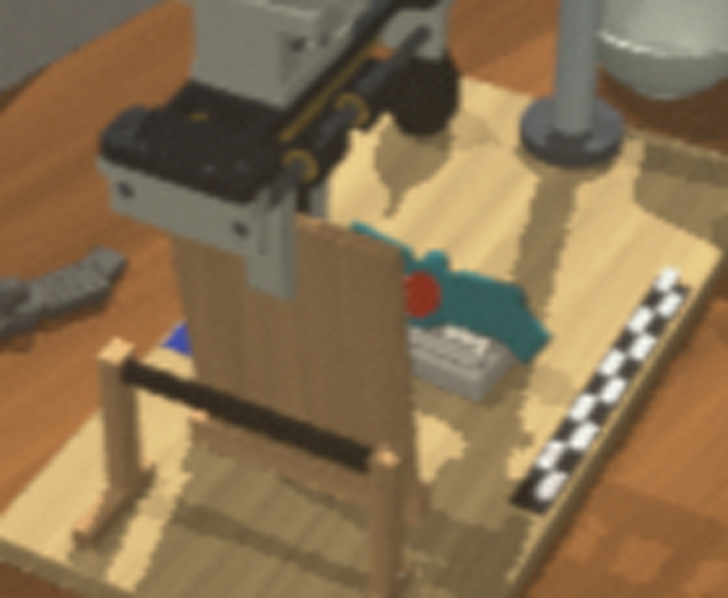

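View pics/top9c.png

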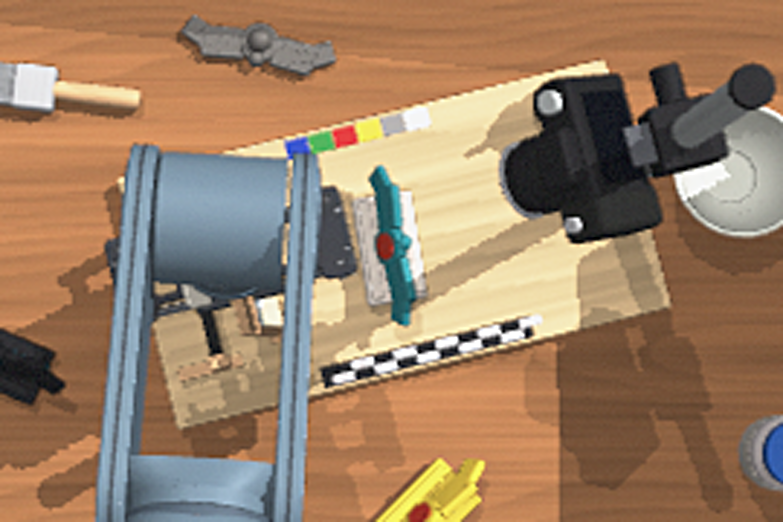

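The strip is held between the fingers (side crop 270,265). The scarab and its mark (top 363,233) and the camera stand where they were. The state is steady, so I'm handing in.

```bash
python3 -c "
from rig import bot
print(bot.sign_off())"
```

```text
the job is handed in; nothing more can be done
None
```

I raised the mirror by its bare upper strip and handed the job in at about 9.4 s with the fingers still holding it. My estimate of its angle is 0.43 rad.

**Angle:** I worked out 0.43 rad as the angle that puts the red mark in the middle of the glass. That comes from the measured mark (about 114 mm from the hinge) and lens height (about 280–283 mm). I could not look through the stand's camera, so the reflection itself is not confirmed. My position errors could put it about 1–3 mm off centre.

**Last checks:**
- **Mirror angle:** depth readings of the panel's back gave 0.431–0.435 from its slope. Its distance gave 0.420 raw, or about 0.43 after correcting for the offset I had measured at rest.
- **Hold:** the opening held at 15.1 mm against a 14.5 mm command, so the strip is gripped. The wrist force was about 2–4 N and the pose was steady.
- **Rest of the scene:** the blue scarab and the camera showed no movement in the top picture, and nothing near the stand looked disturbed. By my geometry, the fingertips stayed on bare wood above the glass.

**One correction:** tightening the grip to 12 mm cancelled a 1 mm correction and raised the side force to 7 N. I eased it back to 14.5 mm, and the mirror settled at the target angle.

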